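# Torque the propeller nut with a break-over wrench

## Task

Take the torque wrench off its rest, set its socket fully down over the two-lugged nut on the multirotor's motor, and turn it clockwise (seen from above) until the wrench breaks over; stop there, before the broken handle reaches the end of its free travel. Then let the handle straighten, lift the wrench off and lay it back on its rest as it was, leaving the other things on the bench where they are.

Things in the scene. Friction and masses are not known exactly. Their poses are not given: they have to be found in the camera images.
- wrench_grip (a point): Centre of the black grip of a 220 mm steel break-over torque wrench, about 0.26 kg. The grip is a level bar 22 mm wide, 20 mm high, from 80 to 190 mm from the socket axis; this point is 105 mm from that axis and 38 mm above the socket's rim. +x points along the handle to the socket, z up. The shank before it is 14 mm wide, 10 mm high. Centre of mass about 55 mm from the axis.
- socket_mouth (a point): Centre of the open lower rim of the wrench's socket, a steel cup 60 mm across, 27 mm high, mouth down. Inside is a cross of slots 16 mm wide, 48 mm long, 19 mm deep, along its x and y (along and across the straight handle); four dark ribs outside mark them. z up, on its axis. The nut fits in any of four positions a quarter turn apart, with 2 mm play all round and 0.1 rad in turning.
- breakover (a joint): Angle between handle and socket, rad: 0 while straight, held by a 0.7 N m spring (0.85 at the end). When the clockwise load passes this, the handle breaks over clockwise about the socket's own axis while the socket stands still, and the value grows; 0.2 is a clear break-over. The free travel ends at 0.55 to 0.6. It springs back to 0 as the load is eased.
- nut_top (a point): Top centre of the oiled steel nut: a round boss 18 mm across, 20 mm high, with two opposed rounded lugs, 44 mm over the tips, 12 mm wide, tops 4 mm below the boss's top. x along the lugs, z up on its axis. The other three motors have smooth conical caps instead. It turns stiffly (0.14 N m) and comes hard tight after an unknown 0.5 to 1.1 rad. Fully on, the socket's rim is about 19 mm below this point.
- airframe: Four-motor airframe of black tube, fixed to the bench; origin on the bench under the nut's motor, z up. The nut's top is 117 mm above it. Under the nut lies a propeller that does not turn: two flat black blades reaching 107 mm from the nut's axis, tops 93 mm above the bench. The airframe's middle lies at x 135, y -185 mm; the next motors at about x 320, y -50 and x -50, y -320 mm.
- rest_pad (a point): Top centre, 30 mm above the bench, of the black rubber pad (74 mm square) of the fixed aluminium wrench rest; the socket's rim stands on it. x points away from the rest's fork, z up. The rest's base plate is 6 mm high and 70 mm wide.
- rest_fork (a point): Centre of the bottom of the rest's open-topped fork, 170 mm from the pad's centre, 58 mm above the bench: the far part of the grip lies between its two prongs, which are 40 mm apart and 26 mm high.
- screwdriver: Bystander: screwdriver lying on the bench, origin at its underside.
- tape: Bystander: roll of black tape, 64 mm across, 18 mm high, lying flat.
- battery: Bystander: grey battery pack, 105 x 42 x 34 mm, lying flat.
- spanner: Bystander: plain flat open-ended spanner lying on the bench.
- spare_motor: Bystander: spare motor 48 mm across and 48 mm high with its shaft, upright.
- spare_prop: Bystander: spare two-blade propeller, 200 mm long, lying flat.
There are look-alikes about, which are no part of the job. Of the things shaped like the part that bears wrench_grip, the bare steel one is meant.

How it is judged (in metres and radians):
On the way, in this order (a step that is already met when the one before it is completed fails the run):
1. the socket is fully down over the lugged nut (z of socket_mouth in the frame of nut_top below -0.014 m and horizontal distance between socket_mouth and nut_top below 0.006 m), for 0.2 s.
2. the wrench has broken over (more than 0.1 rad) with its socket down on the nut (value of joint breakover above 0.1 rad and z of socket_mouth in the frame of nut_top below -0.012 m and horizontal distance between socket_mouth and nut_top below 0.007 m), for 0.1 s.
At the end, for the whole second after the job is handed in: The wrench lies straight (within 0.05 rad) and at rest on its rest: socket rim flat on the pad within 20 mm of its centre and 4 mm of its height, handle within 0.15 rad of the rest's direction, between the fork's prongs, level within 0.06 rad (horizontal distance between socket_mouth and rest_pad below 0.02 m and z of socket_mouth in the frame of rest_pad between -0.004 and 0.004 m and horizontal distance between wrench_grip and rest_fork below 0.09 m and angle between the x axis of wrench_grip and the x axis of rest_pad, either way round below 0.15 rad and angle between wrench_grip's own z axis and vertical below 0.06 rad and value of joint breakover below 0.05 rad and linear speed of wrench below 0.02 m/s); the robot touches nothing.
It fails at once if the broken-over handle is pushed on to the end of its free travel (past 0.55 rad) (value of joint breakover above 0.55 rad).
It fails at once if a bystander is pushed more than 30 mm (distance of any of screwdriver, tape, battery, spanner, spare_motor, spare_prop from where it was at the start of the episode above 0.03 m).
It also fails if it takes over 54 s, if anything falls off the work surface, if the arm or the gripper's body presses on something with over 40 N, if the wrist force passes 120 N, or if a joint passes its speed limit or range.

## Robot

A 6-joint arm with a two-finger parallel gripper is mounted at the origin on the work surface. World frame = base frame: x ahead of the robot, y to its left, z up, the work surface at z = 0. Lengths are in mm, angles in rad, forces in N, time in s.
With the tool pointing down it reaches from about 400 to 925 mm from the base axis. Payload 12.5 kg.
Tool frame: the origin (TCP) lies at the very end of the fingers, on their centre line; the grasp point (between the pads) lies 19 mm behind it (arm.pinch_z is the distance from the TCP to the grasp point, in mm); z points along the fingers, y is the line along which they close (so a half turn about z gives the same grasp; the last joint's range is limited). The gripper opens to 95 mm and grips with 3 to 60 N. Pads are 20 mm wide; open, the fingers measure 119 mm over their backs; the gripper's body (75 mm by 180 mm) begins 59 mm behind the grasp point.
Start: joints at [1.158, 0.491, 1.559, -0, 1.092, -0.106], TCP at [188.739, 595.839, 214.661] pointing down, gripper open.
Joint ranges: [-3.1, 3.1], [-0.84, 2.19], [0.05, 2.79], [-1.13, 4.28], [0.06, 2.93], [-2.69, 2.69]. Speed limits (rad/s): [2.22, 2.22, 2.79, 3.14, 3.14, 3.14].

## Interface

Orientations are given as a rotation vector (axis times angle).
In Python, from station import arm, grab_frame, ticket gives the robot as it stands.
- The arm moves only by the tool send_rows, never from a script. Its argument "rows" is a list of rows, each a list of 7 numbers: the finger opening in mm, from 0 to 95.1, then the shift along the tool's x, y, z in mm, then the turn, a rotation vector about the tool's x, y, z in rad. A call has 1 to 12 rows; each row shifts and turns the commanded pose from where the row before left it, along the tool's axes as they then stand; what a row does not reach is not made up. A row lasts 1/8 s, in which the tool goes at most 62.5 mm and 10.7 degrees, less where a joint would pass 70% of its speed; a pose out of reach is approached as far as the arm can. A call is refused whole if a number of a shift passes 62.5 or a number of a turn 0.188, either way. A call with a gripper value outside its range is refused whole. The fingers move at their own pace and stop on an object; "force" is the grip in N (left out, the last holds). Time passes only in rows, so rows that do not move let the fingers close. It gives the time, the measured TCP pose, the force, the opening and the grip force at its end, in the units of the state.
- arm.observe(): the state, without advancing time (a new reading comes with each control period).
- grab_frame(name): name is "side" or "top" or "wrist"; returns a dict with "color" (384x512x3 uint8, red, green, blue), "K" (3x3 intrinsics, pixels), "extrinsics" (4x4, takes a point from camera to world coordinates). Camera axes: x right, y down, z forward; pixel columns grow to the right and rows downward; lengths in mm; the calibration is good to about 2 mm. A picture is of the moment at which its call begins. There is no depth.
- ticket.close_job(): hands the job in; it is judged then, once.
The state is a dict: "time_s": time; "joints": joint angles; "joint_vel": joint speeds; "effort": joint torques, N m; "tool_pos": TCP position; "orientation": TCP orientation; "contact_force": force on the tool from outside, world axes, zero at the start; "ft_torque": the same for the moment, N m; "grip_width": opening from 0.0 (shut) to 1.0 (fully open); "grip_force": force on a finger pad.
Only numpy, scipy, OpenCV 4.12 (cv2) and the standard library are available. Lean on these libraries where they do the work, as an engineer would, in place of code of your own. Each camera call takes 0.05 s, during which the arm holds its last target. There are 200 camera calls.

## Working session

There is one attempt and no reset: what is moved stays moved. The work goes in short steps, Python scripts to look and compute and a tool call to move; the robot and the scene stay as the last step left them, time stands still between calls to the robot, and variables do not carry over. Pictures are saved under pics/ and viewed, at most 10 in all, crops included, and the job is handed in when it is done.

Besides the shell and the picture viewer there is one more tool, called after "Emit:" by a JSON object that holds its "name" and its "arguments", one argument or row to a line. send_rows: Moves the arm, as the interface text tells. Its arguments: {"type":"object","properties":{"rows":{"type":"array"},"force":{"type":"number"}},"required":["rows"]}

```bash
ls; mkdir -p pics
cat > h.py <<'E'
import numpy as np, cv2
from scipy.spatial.transform import Rotation as R
from station import arm, grab_frame, ticket
def save(n,f,crop=None,s=1):
    c=f["color"][:,:,::-1]
    if crop: c=c[crop[1]:crop[3],crop[0]:crop[2]]
    cv2.imwrite(f"pics/{n}.png",cv2.resize(c,None,fx=s,fy=s,interpolation=cv2.INTER_CUBIC))
def ray(f,u,v,z):
    E=np.array(f["extrinsics"]);d=E[:3,:3]@np.linalg.inv(f["K"])@[u,v,1];o=E[:3,3]
    return o+d*(z-o[2])/d[2]
def proj(f,p):
    E=np.linalg.inv(f["extrinsics"]);q=np.array(f["K"])@(E[:3,:3]@np.array(p)+E[:3,3]);return q[:2]/q[2]
E
python3 - <<'E'
from h import *
import pickle
d={n:grab_frame(n) for n in("top","side","wrist")}
pickle.dump(d,open("f0.pkl","wb"))
save("top0",d["top"],s=1.5)
save("side0",d["side"],s=1.5)
for n in d: print(n,np.round(d[n]["extrinsics"],2).tolist(),np.round(d[n]["K"],1).tolist())
print(arm.observe())
E
```

```text
pics
top [[0.01, -1.0, 0.1, 389.5], [-1.0, -0.01, -0.0, 23.54], [0.0, -0.1, -1.0, 1417.07], [0.0, 0.0, 0.0, 1.0]] [[481.8, 0.0, 253.6], [0.0, 481.8, 196.1], [0.0, 0.0, 1.0]]
side [[0.83, -0.41, 0.37, 180.1], [-0.55, -0.63, 0.54, -451.97], [0.01, -0.65, -0.76, 820.45], [0.0, 0.0, 0.0, 1.0]] [[362.4, 0.0, 252.3], [0.0, 362.4, 191.1], [0.0, 0.0, 1.0]]
wrist [[0.3, 0.91, 0.28, 107.28], [0.95, -0.29, -0.09, 622.4], [-0.0, 0.3, -0.95, 383.9], [0.0, 0.0, 0.0, 1.0]] [[293.7, 0.0, 256.8], [0.0, 293.7, 192.2], [0.0, 0.0, 1.0]]
{'time_s': 0.15, 'joints': array([ 1.15840127e+00,  4.91408269e-01,  1.55928253e+00,  1.91534483e-05,
        1.09170022e+00, -1.05601409e-01]), 'joint_vel': array([ 3.68275996e-04, -1.05021298e-03, -2.42348508e-03,  1.21690291e-03,
       -9.15489614e-05,  7.78703143e-05]), 'effort': array([ 1.48815659e-03, -6.12888622e+01, -2.58280653e+01,  6.92882063e-02,
        4.72924125e-02, -1.05005274e-04]), 'tool_pos': array([188.66116691, 595.67433594, 214.21323106]), 'orientation': array([-4.80002545e-01, -3.10448266e+00,  1.20532169e-03]), 'contact_force': array([-0.27665336, -0.51936676, -0.27118533]), 'ft_torque': array([-0.06462784,  0.01144828,  0.04534972]), 'grip_force': 0.0, 'grip_width': 0.9991039693590403}
```

View pics/top0.png

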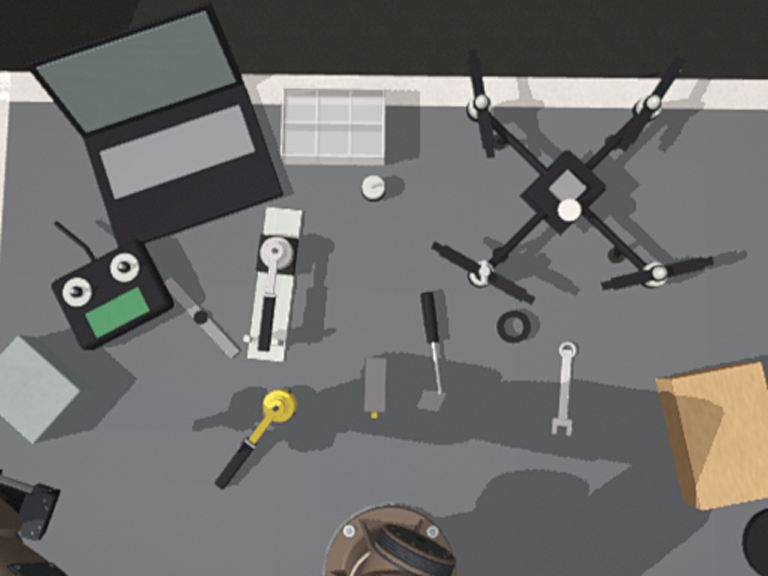

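View pics/side0.png

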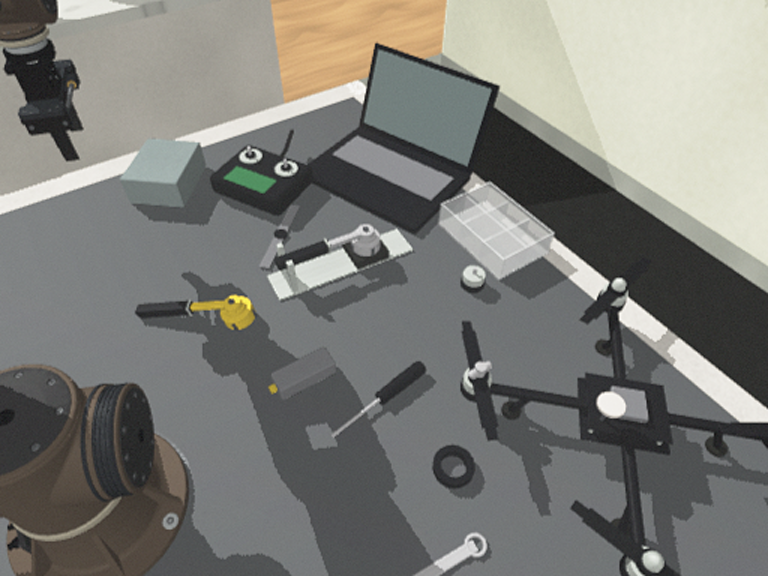

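The top view shows the bare-steel wrench on the rest (1.5x px socket 275,252, grip end 266,345) and a yellow look-alike at (280,405). The steel one is meant. Of the four motors, the one at (484,270) seems to carry the lugged nut. I'll confirm both in one enlarged crop.

Run:
```python
from h import *
import pickle
d=pickle.load(open("f0.pkl","rb"))
def c(n,x,y,w=50,h=38):
    i=d[n]["color"][y-h:y+h,x-w:x+w,::-1]; return cv2.resize(i,(400,304),interpolation=cv2.INTER_CUBIC)[:300]
a=np.vstack([np.hstack([c("top",181,195),c("top",323,180,26,20)]),np.hstack([c("side",235,165),c("side",320,252,26,20)])])
cv2.imwrite("pics/crop1.png",a)
```

```text
(no output)
```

View pics/crop1.png

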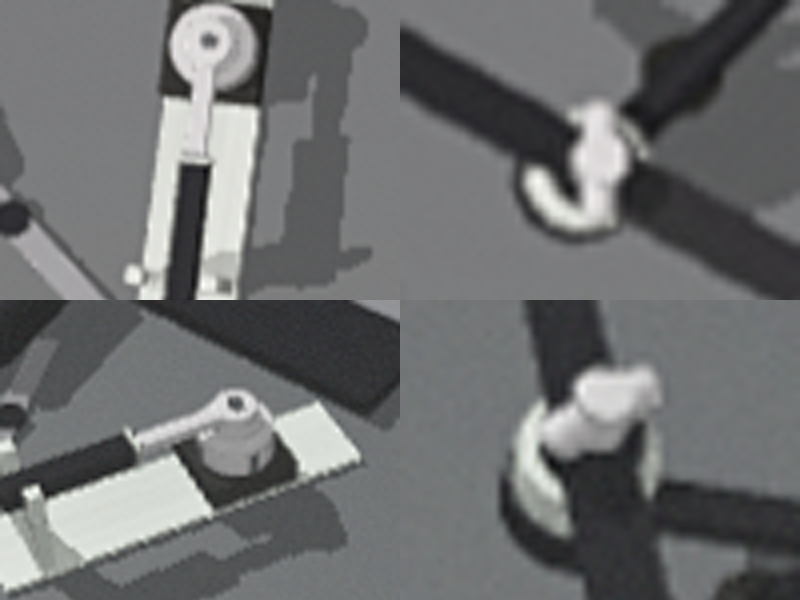

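The crop confirms it: bare steel wrench on the rest (ribs visible on the cup) and two-lugged nut at top px ~(323,181), lugs about along the image vertical.

Run:
```python
from h import *
import pickle
d=pickle.load(open("f0.pkl","rb"));t=d["top"];s=d["side"]
def T(x,y,z): return ray(t,131+x/4,157+y/4,z)
def N(x,y,z): return ray(t,297+(x-400)/400*52,160+y/304*40,z)
print("hub",T(208,40,75)); print("cup top circle",T(203,45,57))
print("grip start",T(195,160,78),"grip far",T(182,298,78))
print("prongs",T(135,275,84),T(225,283,84))
print("pad corners",T(162,95,30),T(262,103,30),T(165,0,30),T(270,5,30))
print("nut",N(601,160,117),"lugs",N(597,108,113),N(600,218,113))
def S(x,y,z): return ray(s,185+x/4,127+(y-300)/4,z)
print("side hub",S(237,402,75),"side nut",ray(s,294+(618-400)/400*52,232+(395-300)/304*40,117))
```

```text
hub [600.87709371 222.37647324  75.        ]
cup top circle [600.07094639 228.51739539  57.        ]
grip start [515.68115221 228.89671655  78.        ] grip far [419.53118361 235.45099889  78.        ]
prongs [434.8949757  267.36748472  84.        ] [430.04242905 205.09223242  84.        ]
pad corners [567.2933638  261.39198456  30.        ] [562.23376027 188.75656173  30.        ] [637.08117631 261.10349948  30.        ] [634.22710995 184.52184231  30.        ]
nut [ 559.77858644 -165.89004002  117.        ] lugs [ 579.13166359 -165.1161384   113.        ] [ 539.34148654 -166.04697989  113.        ]
side hub [605.7975695  224.00860762  75.        ] side nut [ 566.09804051 -168.66772901  117.        ]
```

Emit:
{"name": "send_rows", "arguments": {
  "rows": [
    [70,-37,-23,0,0,0,0],
    [70,-37,-23,0,0,0,0],
    [70,-37,-23,0,0,0,0],
    [70,-37,-23,0,0,0,0],
    [70,-37,-23,0,0,0,0],
    [70,-37,-23,0,0,0,0],
    [70,-37,-23,0,0,0,0],
    [70,-37,-23,0,0,0,0],
    [70,-37,-23,0,0,0,0],
    [70,-37,-23,0,0,0,0],
    [70,-34,-24,0,0,0,-0.12],
    [70,0,0,0,0,0,-0.12]
  ],
  "force": 60
}}

```text
time_s: 1.65
tool_pos: [498.6, 229.6, 214.3]
orientation: [-0.104, -3.14, 0.0]
contact_force: [0.5, 0.2, 0.2]
grip_width: 0.736
grip_force: 0.0
```

Run:
```python
from h import *
import pickle
f=grab_frame("wrist");pickle.dump(f,open("f1.pkl","wb"))
i=f["color"][:,:,::-1].copy()
o=arm.observe();M=R.from_rotvec(o["orientation"]).as_matrix()
print(o["time_s"],o["tool_pos"],M.round(3).tolist(),o["joints"].round(2))
save("w1",f,s=1.5)
print(proj(f,[602,224,75]),proj(f,[497,231,78]))
```

```text
1.7 [497.84222972 230.44572094 214.30887823] [[-0.998, 0.059, -0.0], [0.059, 0.998, -0.0], [0.0, -0.0, -1.0]] [ 0.31  0.38  1.75  0.    1.01 -1.2 ]
[256.63026803 265.88332413] [256.86892585 181.65922297]
```

View pics/w1.png

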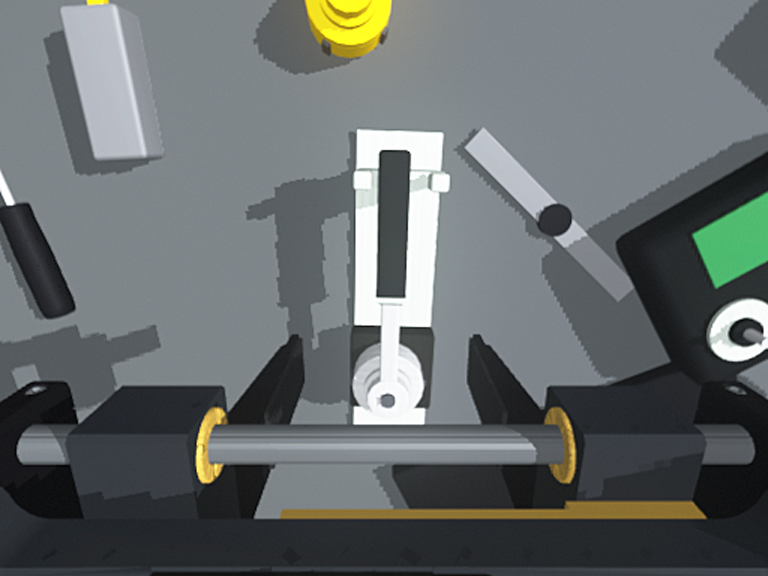

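The wrist view shows the steel wrench on its rest: hub at (388,400), grip from (392,297) to (396,152), prongs at (362,180) and (439,181), all 1.5x px, close to prediction.

Run:
```python
from h import *
import pickle
f=pickle.load(open("f1.pkl","rb"))
W=lambda x,y,z: ray(f,x/1.5,y/1.5,z).round(1)
print("hub",W(388,400,75),"grip",W(392,297,78),W(396,152,78),"prong",W(362,180,84),W(439,181,84))
print("pad", W(353,327,30),W(433,327,30), "plate",W(357,130,6),W(443,132,6))
g=cv2.cvtColor(f["color"],cv2.COLOR_RGB2GRAY)
```

```text
hub [603.2 226.4  75. ] grip [515.9 234.7  78. ] [414.8 243.4  78. ] prong [431.  219.7  84. ] [434.9 270.7  84. ]
pad [557.1 199.1  30. ] [561.6 268.3  30. ] plate [396.1 214.6   6. ] [402.1 283.9   6. ]
```

Emit:
{"name": "send_rows", "arguments": {
  "rows": [
    [60,-7,3,20,0,0,0.02],
    [60,0,0,30,0,0,0],
    [60,0,0,35,0,0,0],
    [60,0,0,35,0,0,0],
    [60,0,0,30,0,0,0],
    [60,0,0,15,0,0,0],
    [60,0,0,0,0,0,0],
    [0,0,0,0,0,0,0],
    [0,0,0,0,0,0,0],
    [0,0,0,0,0,0,0],
    [0,0,0,0,0,0,0],
    [0,0,0,0,0,0,0]
  ],
  "force": 60
}}

```text
time_s: 3.2
tool_pos: [504.4, 234.2, 49.9]
orientation: [0.137, 3.138, 0.0]
contact_force: [-0.1, -0.5, 3.4]
grip_width: 0.226
grip_force: 59.9
```

Emit:
{"name": "send_rows", "arguments": {
  "rows": [
    [0,0,0,-10,0,0,0],
    [0,0,0,-25,0,0,0],
    [0,0,0,-30,0,0,0],
    [0,0,0,-30,0,0,0],
    [0,0,0,-30,0,0,0],
    [0,0,0,-25,0,0,0],
    [0,-7,-20,0,0,0,0],
    [0,-14,-37,0,0,0,0],
    [0,-14,-37,0,0,0,0],
    [0,-14,-37,0,0,0,0],
    [0,-14,-37,0,0,0,0],
    [0,-14,-37,0,0,0,0]
  ]
}}

```text
time_s: 4.7
tool_pos: [563.2, 22.1, 200.0]
orientation: [-0.136, -3.138, -0.0]
contact_force: [0.3, 0.5, -2.2]
grip_width: 0.226
grip_force: 59.9
```

Emit:
{"name": "send_rows", "arguments": {
  "rows": [
    [0,-14,-37,0,0,0,0],
    [0,-14,-37,0,0,0,0],
    [0,-12,-35,0,0,0,0],
    [0,-8,-20,0,0,0,0],
    [0,0,0,0,0,0,0],
    [0,0,0,0,0,0,0]
  ]
}}

```text
time_s: 5.45
tool_pos: [599.6, -108.4, 199.6]
orientation: [-0.136, -3.138, -0.001]
contact_force: [-0.6, 0.1, -2.4]
grip_width: 0.226
grip_force: 59.9
```

Run:
```python
from h import *
import pickle
f=grab_frame("wrist");s=grab_frame("side");pickle.dump((f,s),open("f2.pkl","wb"))
o=arm.observe();M=R.from_rotvec(o["orientation"]).as_matrix()
print(o["time_s"],o["tool_pos"],M.round(3).tolist(),o["joints"].round(2),o["contact_force"],o["ft_torque"])
a=proj(f,[562,-167,117]).round().astype(int);b=proj(s,[562,-167,117]).round().astype(int);print(a,b)
i=cv2.resize(f["color"][:,:,::-1],(512,384))
x,y=a; c=cv2.resize(f["color"][max(0,y-35):y+35,max(0,x-35):x+35,::-1],(288,288),interpolation=cv2.INTER_CUBIC)
x,y=b; e=cv2.resize(s["color"][max(0,y-60):y+60,max(0,x-60):x+60,::-1],(288,288),interpolation=cv2.INTER_CUBIC)
i=np.pad(i,((0,192),(0,0),(0,0)))
cv2.imwrite("pics/w2.png",np.hstack([i,np.vstack([c,e])]))
```

```text
5.55 [ 599.72106243 -108.24525037  199.73164093] [[-0.996, 0.086, -0.0], [0.086, 0.996, 0.0], [0.0, 0.0, -1.0]] [-0.29  0.48  1.62  0.    1.04 -1.77] [ 0.40683814 -0.45925323 -2.21086996] [0.04439168 0.11859488 0.01057029]
[185 164] [320 245]
```

View pics/w2.png

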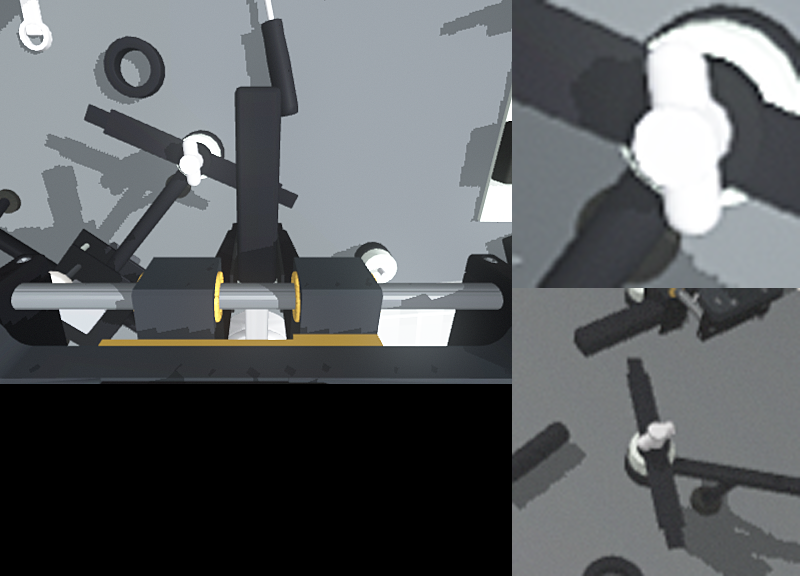

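The wrist view gives a clear nut: boss-top centre at image px (190,165), lug ends at about (190.5,143) and (194.5,182.5).

Run:
```python
from h import *
import pickle
f,s=pickle.load(open("f2.pkl","rb"))
W=lambda x,y,z: ray(f,150+(x-512)/4.114,129+y/4.114,z).round(1)
print("boss",W(676,147,117),"lug ends",W(676,38,113),W(695,236,113))
print("lug mid pts",W(678,70,113),W(694,215,113))
a,b=W(676,38,113),W(695,236,113);print("mid",(a+b)/2,np.linalg.norm(a-b),np.arctan2(*(b-a)[[1,0]]))
x,y=proj(s,[562,-167,117]).round()-60
print("side boss",ray(s,x+(658-512)/2.4,y+(431-288)/2.4,117))
```

```text
boss [ 563.1 -162.8  117. ] lug ends [ 540.8 -160.3  113. ] [ 584.1 -162.7  113. ]
lug mid pts [ 547.5 -160.9  113. ] [ 579.3 -162.2  113. ]
mid [ 562.45 -161.5   113.  ] 43.366461695646855 -0.05537059529501958
side boss [ 563.0697706  -166.95253444  117.        ]
```

Emit:
{"name": "send_rows", "arguments": {
  "rows": [
    [0,15,-8,0,0,0,0],
    [0,30,-14,0,0,0,0],
    [0,36,-16,0,0,0,0],
    [0,32,-14,0,0,0,0],
    [0,18.4,-10,0,0,0,0],
    [0,0,0,0,0,0,-0.04],
    [0,0,0,20,0,0,0],
    [0,0,0,25,0,0,0],
    [0,0,0,8,0,0,0],
    [0,0,0,0,0,0,0],
    [0,0,0,0,0,0,0]
  ]
}}

```text
time_s: 6.92
tool_pos: [464.0, -159.9, 147.4]
orientation: [0.073, 3.14, -0.001]
contact_force: [-0.0, -0.3, -1.4]
grip_width: 0.225
grip_force: 59.9
```

Run:
```python
from h import *
import pickle
f=grab_frame("top");s=grab_frame("side");pickle.dump((f,s),open("f3.pkl","wb"))
o=arm.observe();M=R.from_rotvec(o["orientation"]).as_matrix()
print(o["time_s"],o["tool_pos"],M.round(3).tolist(),o["joints"].round(2),o["contact_force"],o["ft_torque"])
b=proj(s,[562,-167,117]).round().astype(int);a=proj(f,[562,-167,117]).round().astype(int)
x,y=b; e=cv2.resize(s["color"][y-50:y+35,x-50:x+35,::-1],(400,400),interpolation=cv2.INTER_CUBIC)
x,y=a; c=cv2.resize(f["color"][y-30:y+55,x-45:x+40,::-1],(400,400),interpolation=cv2.INTER_CUBIC)
cv2.imwrite("pics/s3.png",np.hstack([c,e]));print(a,b)
```

```text
7.025 [ 463.9579934  -159.87104465  147.31685427] [[-0.999, 0.047, 0.001], [0.047, 0.999, -0.0], [-0.001, -0.0, -1.0]] [-0.47  0.39  1.96  0.    0.79 -1.99] [ 1.01087183 -0.13101565 -1.79371707] [0.06731647 0.14982769 0.02311254]
[324 180] [320 245]
```

View pics/s3.png

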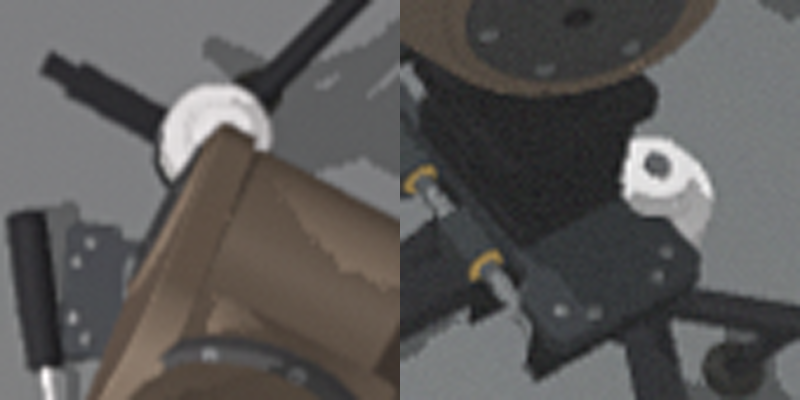

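Run:
```python
from h import *
import pickle
f,s=pickle.load(open("f3.pkl","rb"))
print(ray(s,270+255/4.706,195+164/4.706,172.5),ray(f,279+215/4.706,150+122/4.706,155))
```

```text
[ 563.53778289 -164.70849781  172.5       ] [ 568.51089261 -164.51491745  155.        ]
```

Emit:
{"name": "send_rows", "arguments": {
  "rows": [
    [0,0.5,0,7,0,0,0],
    [0,0,0,3,0,0,0],
    [0,0,0,3,0,0,0],
    [0,0,0,2,0,0,0],
    [0,0,0,0,0,0,0]
  ]
}}

```text
time_s: 7.65
tool_pos: [463.1, -159.7, 131.5]
orientation: [-0.074, -3.141, -0.0]
contact_force: [0.6, 0.5, -1.7]
grip_width: 0.228
grip_force: 59.9
```

Emit:
{"name": "send_rows", "arguments": {
  "rows": [
    [0,0,0,2,0,0,0],
    [0,0,0,2,0,0,0],
    [0,0,0,2,0,0,0],
    [0,0,0,0,0,0,0]
  ]
}}

```text
time_s: 8.15
tool_pos: [463.1, -159.7, 125.5]
orientation: [-0.073, -3.141, -0.0]
contact_force: [-0.9, 0.0, -2.7]
grip_width: 0.232
grip_force: 59.9
```

Emit:
{"name": "send_rows", "arguments": {
  "rows": [
    [0,0,0,2,0,0,0],
    [0,0,0,2,0,0,0],
    [0,0,0,2,0,0,0],
    [0,0,0,0,0,0,0]
  ]
}}

```text
time_s: 8.65
tool_pos: [463.1, -159.7, 119.4]
orientation: [-0.073, -3.14, -0.0]
contact_force: [-0.1, -0.4, -3.5]
grip_width: 0.227
grip_force: 59.9
```

Run:
```python
from h import *
s=grab_frame("side")
o=arm.observe();print(o["tool_pos"],o["contact_force"],o["ft_torque"],o["grip_width"])
e=cv2.resize(s["color"][195:280,265:370,::-1],(741,600),interpolation=cv2.INTER_CUBIC)
cv2.imwrite("pics/s4.png",e)
import pickle;pickle.dump(s,open("f4.pkl","wb"))
```

```text
[ 463.11880401 -159.69242303  119.5147685 ] [ 0.60774537  0.36918834 -2.11868199] [0.04159484 0.10866626 0.00040269] 0.22510759700130265
```

View pics/s4.png

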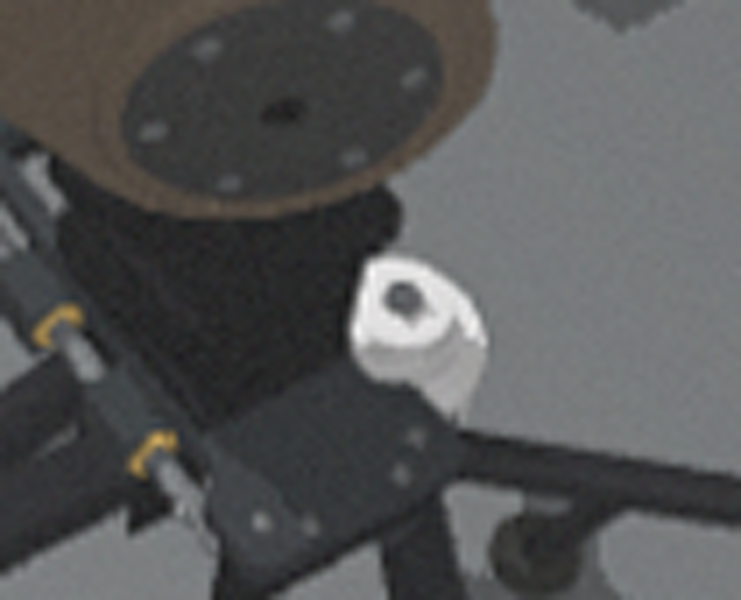

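The socket appears to have gone down over the nut (hub at crop px 403,298) with no contact force. I'll settle the last bit until there's contact.

Emit:
{"name": "send_rows", "arguments": {
  "rows": [
    [0,0,0,1,0,0,0],
    [0,0,0,1,0,0,0],
    [0,0,0,0.5,0,0,0],
    [0,0,0,0,0,0,0]
  ]
}}

```text
time_s: 9.2
tool_pos: [463.3, -159.8, 117.3]
orientation: [0.074, 3.14, -0.0]
contact_force: [-1.4, 0.6, 2.1]
grip_width: 0.223
grip_force: 59.9
```

Run:
```python
from h import *
import pickle
s=pickle.load(open("f4.pkl","rb"))
print(ray(s,322.1,237.2,144.5))
o=arm.observe();print(o["tool_pos"],o["contact_force"],o["ft_torque"],o["grip_width"])
```

```text
[ 563.11100942 -164.86701991  144.5       ]
[ 463.32357832 -159.7967476   117.32993463] [-1.35794497  0.55205703  2.05565187] [ 0.00069252 -0.13823235  0.01878214] 0.2229254829309503
```

Emit:
{"name": "send_rows", "arguments": {
  "rows": [
    [0,-0.1,5,0,0,0,0.05],
    [0,-0.1,5,0,0,0,0.05],
    [0,-0.1,5,0,0,0,0.05],
    [0,-0.1,5,0,0,0,0.05],
    [0,0,0,0,0,0,0]
  ]
}}

```text
time_s: 9.82
tool_pos: [466.4, -140.0, 117.3]
orientation: [0.385, 3.117, -0.0]
contact_force: [-0.3, -1.3, 1.5]
grip_width: 0.23
grip_force: 59.9
```

```bash
cat > m.py <<'E'
from h import *
o=arm.observe();M=R.from_rotvec(o["orientation"]).as_matrix();p=o["tool_pos"];F=o["contact_force"]
hub=p-99*M[:,0]
r=(p-np.array([562.6,-164.5,p[2]]))/1000
print("t",o["time_s"],p.round(1),"yaw",round(np.arctan2(-M[1,0],-M[0,0]),3),"F",F.round(1),"M",o["ft_torque"].round(3),"hub",hub.round(1),"Mz axis",round(o["ft_torque"][2]+r[0]*F[1]-r[1]*F[0],3),"tang",round(F@M[:,1],2),"rad",round(F@M[:,0],2),o["grip_width"].round(3),o["joints"].round(2))
E
python3 m.py
```

```text
Traceback (most recent call last):
  File "m.py", line 5, in <module>
    print("t",o["time_s"],p.round(1),"yaw",round(np.arctan2(-M[1,0],-M[0,0]),3),"F",F.round(1),"M",o["ft_torque"].round(3),"hub",hub.round(1),"Mz axis",round(o["ft_torque"][2]+r[0]*F[1]-r[1]*F[0],3),"tang",round(F@M[:,1],2),"rad",round(F@M[:,0],2),o["grip_width"].round(3),o["joints"].round(2))
                                                                                                                                                                                                                                                        ^^^^^^^^^^^^^^^^^^^^^
AttributeError: 'float' object has no attribute 'round'
```

```bash
sed -i 's/o\["grip_width"\].round(3)/round(o["grip_width"],3)/' m.py; python3 m.py
```

```text
t 9.825 [ 466.4 -140.   117.3] yaw -0.246 F [-0.3 -1.3  1.5] M [-0.149 -0.249  0.015] hub [ 562.4 -164.1  117.5] Mz axis 0.141 tang -1.27 rad -0.06 0.23 [-0.43  0.43  2.    0.    0.71 -1.75]
```

Emit:
{"name": "send_rows", "arguments": {
  "rows": [
    [0,-0.1,5,0,0,0,0.05],
    [0,-0.1,5,0,0,0,0.05],
    [0,-0.1,5,0,0,0,0.05],
    [0,-0.1,5,0,0,0,0.05],
    [0,0,0,0,0,0,0]
  ]
}}

```text
time_s: 10.45
tool_pos: [473.1, -121.3, 117.3]
orientation: [0.693, 3.063, -0.0]
contact_force: [1.2, -0.4, 1.7]
grip_width: 0.228
grip_force: 59.9
```

```bash
python3 m.py
```

```text
t 10.45 [ 473.1 -121.3  117.3] yaw -0.445 F [ 1.2 -0.4  1.7] M [-0.301 -0.5    0.12 ] hub [ 562.5 -163.9  117.4] Mz axis 0.103 tang 0.17 rad -1.25 0.228 [-0.39  0.44  1.99  0.    0.71 -1.51]
```

Emit:
{"name": "send_rows", "arguments": {
  "rows": [
    [0,-0.1,5,-0.5,0,0,0.05],
    [0,-0.1,5,-0.5,0,0,0.05],
    [0,0,0,0,0,0,0]
  ]
}}

```text
time_s: 10.82
tool_pos: [477.3, -112.4, 117.9]
orientation: [-0.845, -3.025, -0.0]
contact_force: [1.8, -0.4, -1.4]
grip_width: 0.226
grip_force: 59.9
```

```bash
python3 m.py
```

```text
t 10.825 [ 477.3 -112.4  117.9] yaw -0.545 F [ 1.8 -0.4 -1.4] M [-0.085 -0.286  0.103] hub [ 562.  -163.7  117.9] Mz axis 0.041 tang 0.62 rad -1.74 0.226 [-0.37  0.44  1.99  0.    0.72 -1.39]
```

Emit:
{"name": "send_rows", "arguments": {
  "rows": [
    [0,-0.1,5,0,0,0,0.05],
    [0,-0.1,5,0,0,0,0.05],
    [0,0,0,0,0,0,0]
  ]
}}

```text
time_s: 11.2
tool_pos: [482.8, -104.1, 117.9]
orientation: [-0.995, -2.98, -0.0]
contact_force: [1.4, 0.4, -1.8]
grip_width: 0.23
grip_force: 60.0
```

```bash
python3 m.py
```

```text
t 11.2 [ 482.8 -104.1  117.9] yaw -0.644 F [ 1.4  0.4 -1.8] M [ 0.03  -0.292  0.224] hub [ 562.  -163.5  117.9] Mz axis 0.108 tang 1.15 rad -0.92 0.23 [-0.35  0.44  1.98  0.    0.72 -1.27]
```

Emit:
{"name": "send_rows", "arguments": {
  "rows": [
    [0,-0.1,5,0,0,0,0.05],
    [0,-0.1,5,0,0,0,0.05],
    [0,0,0,0,0,0,0]
  ]
}}

```text
time_s: 11.58
tool_pos: [489.2, -96.4, 118.0]
orientation: [-1.142, -2.926, -0.0]
contact_force: [1.7, -0.6, -2.3]
grip_width: 0.223
grip_force: 60.0
```

```bash
python3 m.py
```

```text
t 11.575 [489.2 -96.4 118. ] yaw -0.744 F [ 1.7 -0.6 -2.3] M [ 0.098 -0.286  0.236] hub [ 562.  -163.4  118. ] Mz axis 0.165 tang 0.7 rad -1.68 0.223 [-0.33  0.45  1.97  0.    0.73 -1.15]
```

Emit:
{"name": "send_rows", "arguments": {
  "rows": [
    [0,-0.3,4.8,0,0,0,0.05],
    [0,-0.3,4.8,0,0,0,0.05],
    [0,0,0,0,0,0,0]
  ]
}}

```text
time_s: 11.95
tool_pos: [496.3, -89.7, 118.0]
orientation: [-1.287, -2.865, -0.0]
contact_force: [1.3, 2.6, -1.5]
grip_width: 0.229
grip_force: 60.0
```

```bash
python3 m.py
```

```text
t 11.95 [496.3 -89.7 118. ] yaw -0.844 F [ 1.3  2.6 -1.5] M [ 0.575 -0.43   0.414] hub [ 562.  -163.7  118. ] Mz axis 0.145 tang 2.68 rad 1.05 0.229 [-0.31  0.45  1.95  0.    0.73 -1.04]
```

Emit:
{"name": "send_rows", "arguments": {
  "rows": [
    [0,-0.3,4.8,0,0,0,0.05],
    [0,-0.3,4.8,0,0,0,0.05],
    [0,0,0,0,0,0,0]
  ]
}}

```text
time_s: 12.32
tool_pos: [504.3, -84.0, 118.1]
orientation: [1.429, 2.798, 0.001]
contact_force: [2.3, 2.8, -1.4]
grip_width: 0.229
grip_force: 60.0
```

```bash
python3 m.py
```

```text
t 12.325 [504.3 -84.  118.1] yaw -0.944 F [ 2.3  2.8 -1.4] M [ 0.654 -0.658  0.542] hub [ 562.4 -164.2  118.1] Mz axis 0.196 tang 3.48 rad 0.91 0.229 [-0.29  0.46  1.94  0.    0.74 -0.92]
```

Emit:
{"name": "send_rows", "arguments": {
  "rows": [
    [0,0,5.7,0,0,0,0.05],
    [0,0,5.7,0,0,0,0.05],
    [0,0,0,0,0,0,0]
  ]
}}

```text
time_s: 12.7
tool_pos: [513.3, -78.0, 118.0]
orientation: [-1.567, -2.722, 0.0]
contact_force: [0.5, 0.1, -1.5]
grip_width: 0.229
grip_force: 59.9
```

```bash
python3 m.py
```

```text
t 12.7 [513.3 -78.  118. ] yaw -1.045 F [ 0.5  0.1 -1.5] M [-0.106 -0.225  0.121] hub [ 563.1 -163.6  117.9] Mz axis 0.074 tang 0.47 rad -0.18 0.229 [-0.28  0.47  1.92 -0.    0.75 -0.8 ]
```

Emit:
{"name": "send_rows", "arguments": {
  "rows": [
    [0,-0.1,5,0,0,0,0.05],
    [0,-0.1,5,0,0,0,0.05],
    [0,0,0,0,0,0,0]
  ]
}}

```text
time_s: 13.08
tool_pos: [522.2, -73.4, 118.0]
orientation: [-1.701, -2.641, 0.0]
contact_force: [1.1, 0.4, -2.2]
grip_width: 0.23
grip_force: 60.0
```

```bash
python3 m.py
```

```text
t 13.075 [522.2 -73.4 118. ] yaw -1.145 F [ 1.1  0.4 -2.2] M [-0.142 -0.174  0.137] hub [ 563.1 -163.5  118. ] Mz axis 0.02 tang 1.17 rad -0.13 0.23 [-0.26  0.48  1.9  -0.    0.76 -0.69]
```

Emit:
{"name": "send_rows", "arguments": {
  "rows": [
    [0,-0.1,5,0,0,0,0.05],
    [0,-0.1,5,0,0,0,0.05],
    [0,0,0,0,0,0,0]
  ]
}}

```text
time_s: 13.45
tool_pos: [531.0, -69.6, 117.9]
orientation: [-1.83, -2.552, 0.001]
contact_force: [-2.0, -1.7, -1.9]
grip_width: 0.226
grip_force: 60.0
```

```bash
python3 m.py
```

```text
t 13.45 [531.  -69.6 117.9] yaw -1.244 F [-2.  -1.7 -1.9] M [-0.363  0.386  0.52 ] hub [ 562.8 -163.4  117.9] Mz axis 0.761 tang -2.41 rad -1.0 0.226 [-0.25  0.49  1.88 -0.    0.77 -0.58]
```

Emit:
{"name": "send_rows", "arguments": {
  "rows": [
    [0,-0.1,5,0,0,0,0.05],
    [0,-0.1,5,0,0,0,0.05],
    [0,0,0,0,0,0,0]
  ]
}}

```text
time_s: 13.82
tool_pos: [540.6, -66.9, 117.9]
orientation: [-1.955, -2.458, 0.001]
contact_force: [-2.8, -2.5, -1.5]
grip_width: 0.23
grip_force: 60.0
```

```bash
python3 m.py
```

```text
t 13.825 [540.6 -66.9 117.9] yaw -1.344 F [-2.8 -2.5 -1.5] M [-0.575  0.549  0.435] hub [ 562.9 -163.4  117.9] Mz axis 0.765 tang -3.31 rad -1.84 0.23 [-0.24  0.5   1.86 -0.    0.78 -0.47]
```

Emit:
{"name": "send_rows", "arguments": {
  "rows": [
    [0,-0.1,5,0,0,0,0.05],
    [0,-0.1,5,0,0,0,0.05],
    [0,-0.1,2,0,0,0,0.02],
    [0,0,0,0,0,0,0],
    [0,0,0,0,0,0,0]
  ]
}}

```text
time_s: 14.45
tool_pos: [552.5, -64.9, 117.9]
orientation: [-2.1, -2.335, 0.001]
contact_force: [-4.1, -2.5, -1.3]
grip_width: 0.226
grip_force: 60.0
```

```bash
python3 m.py
python3 - <<'E'
from h import *
s=grab_frame("side");w=grab_frame("top")
b=proj(s,[562,-120,140]).round().astype(int);a=proj(w,[562,-120,140]).round().astype(int)
C=lambda f,p,k=50: cv2.resize(f["color"][p[1]-k:p[1]+k,p[0]-k:p[0]+k,::-1],(400,400),interpolation=cv2.INTER_CUBIC)
cv2.imwrite("pics/b5.png",np.hstack([C(w,a),C(s,b)]));print(a,b)
E
```

```text
t 14.45 [552.5 -64.9 117.9] yaw -1.465 F [-4.1 -2.5 -1.3] M [-0.665  0.838  0.388] hub [ 563.  -163.3  117.9] Mz axis 0.824 tang -4.36 rad -2.08 0.226 [-0.24  0.51  1.83 -0.    0.8  -0.34]
[307 179] [309 225]
```

View pics/b5.png

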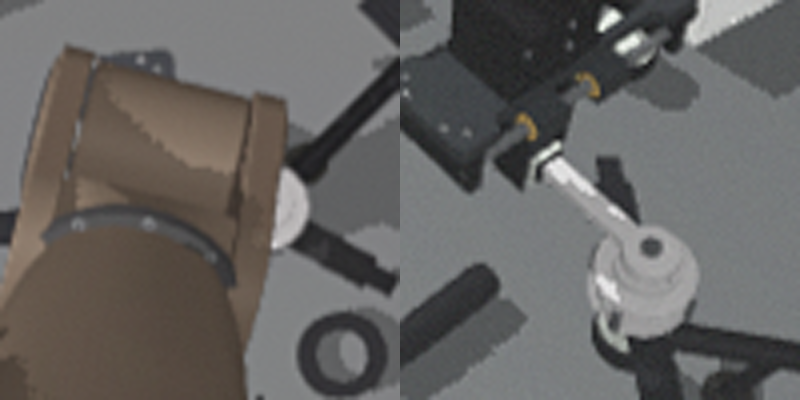

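The wrench has broken over (plateau of about 0.8 N·m over 0.22–0.32 rad) and the side view shows the socket seated on the nut. Now I ease back.

Emit:
{"name": "send_rows", "arguments": {
  "rows": [
    [0,-0.1,-5,0,0,0,-0.05],
    [0,-0.1,-5,0,0,0,-0.05],
    [0,-0.1,-5,0,0,0,-0.05],
    [0,-0.1,-5,0,0,0,-0.05],
    [0,-0.1,-5,0,0,0,-0.05],
    [0,-0.1,-5,0,0,0,-0.05],
    [0,0,0,0,0,0,0]
  ]
}}

```text
time_s: 15.42
tool_pos: [524.3, -72.1, 118.3]
orientation: [1.73, 2.621, 0.001]
contact_force: [0.1, 0.4, -2.3]
grip_width: 0.233
grip_force: 59.9
```

```bash
python3 m.py
```

```text
t 15.425 [524.3 -72.1 118.3] yaw -1.167 F [ 0.1  0.4 -2.3] M [0.132 0.161 0.004] hub [ 563.2 -163.1  118.3] Mz axis -0.017 tang 0.21 rad 0.37 0.233 [-0.26  0.48  1.9   0.    0.76 -0.67]
```

Emit:
{"name": "send_rows", "arguments": {
  "rows": [
    [0,0,0,-3,0,0,0],
    [0,0,0,-4,0,0,0],
    [0,0,0,-4,0,0,0],
    [0,0,0,0,0,0,0]
  ]
}}

```text
time_s: 15.92
tool_pos: [524.6, -72.1, 129.6]
orientation: [1.73, 2.621, 0.001]
contact_force: [0.3, -0.3, -2.8]
grip_width: 0.23
grip_force: 59.9
```

```bash
python3 m.py
```

```text
t 15.925 [524.6 -72.1 129.6] yaw -1.167 F [ 0.3 -0.3 -2.8] M [0.054 0.061 0.038] hub [ 563.5 -163.1  129.6] Mz axis 0.019 tang 0.18 rad -0.44 0.23 [-0.26  0.47  1.89  0.    0.79 -0.67]
```

Emit:
{"name": "send_rows", "arguments": {
  "rows": [
    [0,0,0,-10,0,0,0],
    [0,0,0,-20,0,0,0],
    [0,0,0,-25,0,0,0],
    [0,0,0,-15,0,0,0],
    [0,0,0,0,0,0,-0.1],
    [0,0,0,0,0,0,-0.18],
    [0,0,0,0,0,0,-0.18],
    [0,0,0,0,0,0,-0.18],
    [0,0,0,0,0,0,-0.18],
    [0,0,0,0,0,0,-0.16],
    [0,0,0,0,0,0,-0.1],
    [0,0,0,0,0,0,0]
  ]
}}

```text
time_s: 17.42
tool_pos: [524.2, -72.1, 199.2]
orientation: [-0.137, -3.138, -0.0]
contact_force: [-0.2, -0.2, -2.7]
grip_width: 0.226
grip_force: 59.9
```

Emit:
{"name": "send_rows", "arguments": {
  "rows": [
    [0,3,17,0,0,0,0],
    [0,5,34,0,0,0,0],
    [0,6,38,0,0,0,0],
    [0,6,38,0,0,0,0],
    [0,6,38,0,0,0,0],
    [0,6,38,0,0,0,0],
    [0,6,38,0,0,0,0],
    [0,5,34,0,0,0,0],
    [0,4,20,0,0,0,0],
    [0,0,8,0,0,0,0],
    [0,0,0,0,0,0,0],
    [0,0,0,0,0,0,0]
  ]
}}

```text
time_s: 18.92
tool_pos: [503.8, 233.0, 199.1]
orientation: [-0.138, -3.138, 0.0]
contact_force: [0.6, -0.2, -2.8]
grip_width: 0.227
grip_force: 59.9
```

```bash
python3 m.py
python3 - <<'E'
from h import *
import pickle
s=grab_frame("side");t=grab_frame("top");w=grab_frame("wrist");pickle.dump((s,t,w),open("f6.pkl","wb"))
C=lambda f,x,y,W,H: cv2.resize(f["color"][y:y+H,x:x+W,::-1],(400,300),interpolation=cv2.INTER_CUBIC)
p=proj(s,[560,228,120]).round().astype(int);q=proj(t,[560,228,120]).round().astype(int);print(p,q)
cv2.imwrite("pics/r6.png",np.vstack([np.hstack([C(s,p[0]-60,p[1]-45,120,90),C(t,q[0]-50,q[1]-35,100,75)]),np.hstack([C(w,156,40,200,150),C(w,156,170,200,150)])]))
E
```

```text
t 18.925 [503.8 233.  199.1] yaw -0.088 F [ 0.6 -0.2 -2.8] M [ 0.049  0.096 -0.039] hub [602.4 224.4 199.1] Mz axis -0.26 tang -0.14 rad -0.6 0.227 [ 0.31  0.41  1.75 -0.    0.98 -1.17]
[230 146] [178 179]
```

View pics/r6.png

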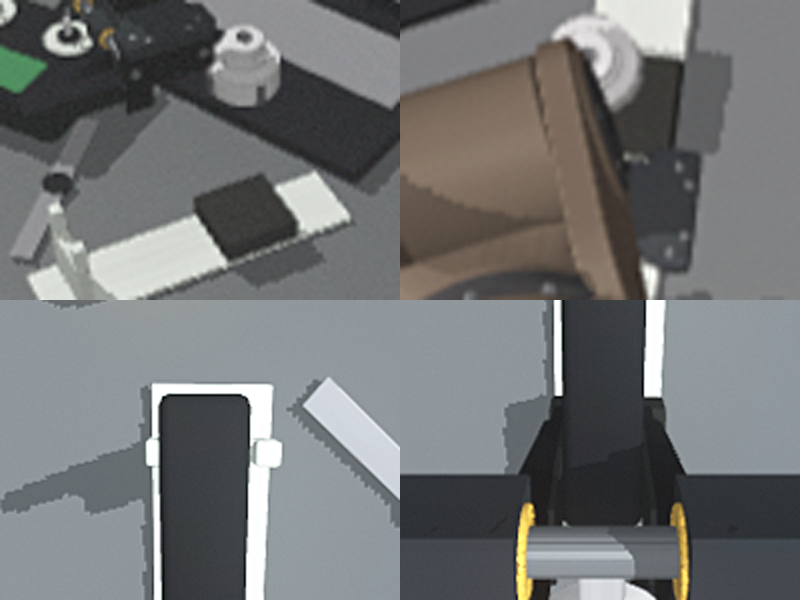

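The picture shows the wrench over the rest, pad clear, grip centred between the prongs; hub at side-crop px (245,35).

Run:
```python
from h import *
import pickle
s,t,w=pickle.load(open("f6.pkl","rb"))
print(ray(s,170+245*.3,101+35*.3,224),ray(t,128+(592-400)/4,144+52/4,224))
# grip edge rows in wrist gray
for x0,y in((156+160/2,40+110/2),(156+250/2,40+110/2)): print(ray(w,x0,y,227))
```

```text
[605.72133593 225.22930489 224.        ] [602.55664283 218.47811084 224.        ]
[415.6616483 232.2381215 227.       ]
[417.43482364 252.81010013 227.        ]
```

Emit:
{"name": "send_rows", "arguments": {
  "rows": [
    [0,-0.5,1.2,15,0,0,0],
    [0,0,0,30,0,0,0],
    [0,0,0,35,0,0,0],
    [0,0,0,30,0,0,0],
    [0,0,0,15,0,0,0],
    [0,0,0,6,0,0,0],
    [0,0,0,0,0,0,0]
  ]
}}

```text
time_s: 19.95
tool_pos: [504.5, 235.1, 68.4]
orientation: [0.136, 3.138, 0.0]
contact_force: [-0.4, -0.4, -1.7]
grip_width: 0.226
grip_force: 59.9
```

```bash
python3 m.py
```

```text
t 19.95 [504.5 235.1  68.4] yaw -0.087 F [-0.4 -0.4 -1.7] M [0.028 0.074 0.01 ] hub [603.2 226.5  68.4] Mz axis 0.191 tang -0.42 rad 0.36 0.226 [ 0.32  0.59  1.87  0.    0.69 -1.17]
```

Emit:
{"name": "send_rows", "arguments": {
  "rows": [
    [0,0,-0.8,8,0,0,0],
    [0,0,0,6,0,0,0],
    [0,0,0,2,0,0,0],
    [0,0,0,1.5,0,0,0],
    [0,0,0,0.7,0,0,0],
    [0,0,0,0,0,0,0]
  ]
}}

```text
time_s: 20.7
tool_pos: [504.3, 234.2, 50.1]
orientation: [0.136, 3.138, 0.0]
contact_force: [-0.5, 0.8, -1.3]
grip_width: 0.23
grip_force: 59.9
```

```bash
python3 m.py
```

```text
t 20.7 [504.3 234.2  50.1] yaw -0.087 F [-0.5  0.8 -1.3] M [-0.022  0.054 -0.008] hub [602.9 225.6  50.1] Mz axis 0.148 tang 0.72 rad 0.57 0.23 [ 0.32  0.62  1.88  0.    0.65 -1.17]
```

Nearly seated; a touch lower, release, back out upward.

Emit:
{"name": "send_rows", "arguments": {
  "rows": [
    [0,0,0,0.5,0,0,0],
    [0,0,0,0.3,0,0,0],
    [30,0,0,0,0,0,0],
    [50,0,0,0,0,0,0],
    [60,0,0,0,0,0,0],
    [60,0,0,0,0,0,0],
    [60,0,0,0,0,0,0],
    [60,0,0,-15,0,0,0],
    [60,0,0,-35,0,0,0],
    [60,0,0,-50,0,0,0],
    [60,0,0,-50,0,0,0],
    [60,0,0,0,0,0,0]
  ]
}}

```text
time_s: 22.2
tool_pos: [505.4, 234.7, 203.7]
orientation: [0.136, 3.132, 0.004]
contact_force: [0.2, 0.6, -0.7]
grip_width: 0.634
grip_force: 0.0
```

```bash
python3 m.py
python3 - <<'E'
from h import *
w=grab_frame("wrist");s=grab_frame("side")
p=proj(s,[540,228,50]).round().astype(int)
C=lambda f,x,y,W,H: cv2.resize(f["color"][y:y+H,x:x+W,::-1],(400,300),interpolation=cv2.INTER_CUBIC)
cv2.imwrite("pics/e7.png",np.hstack([C(s,p[0]-60,p[1]-45,120,90),C(w,116,80,280,210)]));print(p)
E
```

```text
t 22.2 [505.4 234.7 203.7] yaw -0.087 F [ 0.2  0.6 -0.7] M [0.014 0.007 0.032] hub [604.1 226.1 204.4] Mz axis -0.098 tang 0.66 rad -0.17 0.634 [ 0.32  0.4   1.75  0.    0.99 -1.17]
[225 166]
```

View pics/e7.png

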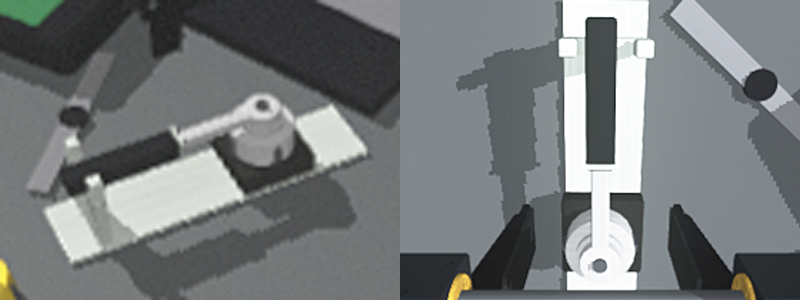

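The wrench lies straight on its rest: socket on the pad (hub at 262,105 in the side crop), grip between the prongs, and the gripper clear of it.

```bash
python3 -c "
from station import ticket
print(ticket.close_job())"
```

```text
the job is handed in; nothing more can be done
None
```

The bare-steel wrench was seated on the lugged nut, turned clockwise to break-over (about 0.8 N·m, an estimated 0.2–0.3 rad), eased straight and laid back on its rest. I handed the job in at about 22 s; no verdict was returned.

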